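# Find the loose printing-block handle and set it out for repair

## Robot

A 6-joint arm with a two-finger parallel gripper is mounted at the origin on the work surface. World frame = base frame: x ahead of the robot, y to its left, z up, the work surface at z = 0. Lengths are in mm, angles in degrees, forces in N, time in s.
With the tool pointing down it reaches from about 300 to 850 mm from the base axis. Payload 4.2 kg.
Tool frame: the origin (TCP) lies at the very end of the fingers, on their centre line; the grasp point (between the pads) lies 19 mm behind it; z points along the fingers, x is the direction in which the jaws open and shut, and the axes are right-handed (so a half turn about z gives the same grasp; the last joint's range is limited). The gripper opens to 91 mm and grips with 3 to 60 N. Pads are 32 mm wide; open, the fingers measure 118 mm over their backs; the gripper's body (76 mm by 178 mm) begins 60 mm behind the grasp point.
Start: joints at [68.583, 18.312, 89.639, -0, 72.044, -1.146], TCP at [199.22, 539.402, 213.976] pointing down, gripper open.
Joint ranges: [-177.97, 177.97], [-48.28, 115.42], [12.27, 149.76], [-77.06, 257.06], [2.81, 150.46], [-146.56, 146.56]. Speed limits (degrees/s): [147.25, 147.25, 180, 180, 180, 180].

## Interface

Orientations are given as [roll, pitch, yaw] about the fixed x, y, z axes, in that order (R = Rz(yaw) Ry(pitch) Rx(roll)).
In Python, from workcell import env gives the robot as it stands.
- The arm moves only by the tool servo_tool, never from a script. Its argument "plan" is a list of rows, each a list of 3 entries, a list of its own where there are three numbers: the turn, a rotation vector about the tool's x, y, z in degrees, then the shift along the tool's x, y, z in mm, then the finger opening in mm, from 0 to 91.2. In form: [[[ax, ay, az], [dx, dy, dz], claw], ...]. A call has exactly 10 rows; each row shifts and turns the pose as measured when the row begins, along the tool's axes as they then stand; what a row does not reach is not made up. A row lasts 1/8 s, in which the tool goes at most 62.5 mm and 10.7 degrees, less where a joint would pass 70% of its speed; a pose out of reach is approached as far as the arm can. A call with a gripper value outside its range is refused whole. The fingers move at their own pace and stop on an object; "squeeze" is the grip in N (left out, the last holds). Time passes only in rows, so rows that do not move let the fingers close, or fill a call up. It gives the time, the measured TCP pose, the force and the opening at its end, in the units of the state.
- env.state(): the state, without advancing time (a new reading comes with each control period).
- env.grab_frame(name): name is "scene" or "side" or "wrist"; returns a dict with "pixels" (420x560x3 uint8, red, green, blue), "intrinsics" (3x3 intrinsics, pixels), "eye" and "attitude" of the camera in the world. Camera axes: x right, y up, looking along -z (the intrinsics and any distortion apply to the point x, -y, -z); pixel columns grow to the right and rows downward; lengths in mm; the calibration is good to about 2 mm. A picture is of the moment at which its call begins. There is no depth.
- env.job_done(): hands the job in, once; it reports no verdict.
The state is a dict: "time_s": time; "qpos": joint angles; "qvel": joint speeds; "effort": joint torques, N m; "ee_pos": TCP position; "ee_rot": TCP orientation; "force": force on the tool from outside, world axes, zero at the start; "torque": the same for the moment, N m; "gripper_width": finger opening in mm.
Only numpy, scipy, OpenCV 4.12 (cv2) and the standard library are available. Lean on these libraries where they do the work, as an engineer would, in place of code of your own. Each camera call takes 0.05 s, during which the arm holds its last target.

## Task

One of the four printing blocks in the tray has a handle that has worked loose. Rock the handles gently back and forth across the row to feel which one has play up to a stop, without straining the sound ones; then draw the loose handle out and stand it upright, fully down, in the hole of the red repair stand. Leave the other things on the table where they are.

Things in the scene. Friction and masses are not known exactly. Their poses are not given: they have to be found in the camera images.
- grip_a (a point): Brown wooden handle on one of four printing blocks, all alike. Measured from the block top: round shoulder 36 mm across, from 2 to 8 mm up; 18 mm round neck; square head, 26 mm across the row and 30 mm along it, from 30 to 56 mm up. This point: on its axis in the middle of the head, 42 mm above the block top (88 mm above the table); z along the handle, x across the row, y along it.
- handle_a: The same handle a; origin on its axis at the underside of the shoulder, 2 mm above the block top (48 mm above the table); axes as grip_a. Below it a square tenon, 14 x 14 mm and 28 mm long, goes down into the block.
- grip_b (a point): Brown wooden handle on one of four printing blocks, all alike. Measured from the block top: round shoulder 36 mm across, from 2 to 8 mm up; 18 mm round neck; square head, 26 mm across the row and 30 mm along it, from 30 to 56 mm up. This point: on its axis in the middle of the head, 42 mm above the block top (88 mm above the table); z along the handle, x across the row, y along it.
- handle_b: The same handle b; origin on its axis at the underside of the shoulder, 2 mm above the block top (48 mm above the table); axes as grip_b. Below it a square tenon, 14 x 14 mm and 28 mm long, goes down into the block.
- grip_c (a point): Brown wooden handle on one of four printing blocks, all alike. Measured from the block top: round shoulder 36 mm across, from 2 to 8 mm up; 18 mm round neck; square head, 26 mm across the row and 30 mm along it, from 30 to 56 mm up. This point: on its axis in the middle of the head, 42 mm above the block top (88 mm above the table); z along the handle, x across the row, y along it.
- handle_c: The same handle c; origin on its axis at the underside of the shoulder, 2 mm above the block top (48 mm above the table); axes as grip_c. Below it a square tenon, 14 x 14 mm and 28 mm long, goes down into the block.
- grip_d (a point): Brown wooden handle on one of four printing blocks, all alike. Measured from the block top: round shoulder 36 mm across, from 2 to 8 mm up; 18 mm round neck; square head, 26 mm across the row and 30 mm along it, from 30 to 56 mm up. This point: on its axis in the middle of the head, 42 mm above the block top (88 mm above the table); z along the handle, x across the row, y along it.
- handle_d: The same handle d; origin on its axis at the underside of the shoulder, 2 mm above the block top (48 mm above the table); axes as grip_d. Below it a square tenon, 14 x 14 mm and 28 mm long, goes down into the block.
- tray: Dark wooden tray fixed to the table, 100 mm across the row, 356 mm along it, walls 22 mm high. Four pale blocks (80 mm across the row, 70 mm along it, tops 46 mm above the table) are bedded in it immovably, handles 85 mm apart. Which handle stands where varies. Origin: centre of its underside; x across the row, y along it.
- row (a point): Middle of the row at block-top height. A handle pushed across the row at its grip point: the loose one (any of the four; 70 to 120 g) rocks 3 to 5 mm to either side under about 1 N, then meets a stop, and can be drawn straight up. A sound one gives 0.2 mm per newton, springs back, cannot be drawn out; 20 N, or 9 N along the row, damages it.
- stand_hole (a point): Centre of the mouth of the hole in the red repair stand: a fixed block 80 x 80 mm, 46 mm high, with one square hole 26 x 26 mm, 36 mm deep, in its top; z up. A handle's tenon drops in at any turn and its shoulder rests on the stand's top, so that its grip point is then 40 mm above this point.
- paint_yellow: Bystander: small yellow paint jar, 44 mm across, 50 mm high. Leave it alone. Origin: centre of its underside.
- paint_green: Bystander: small white paint jar with a green cap, 44 mm across, 50 mm high. Leave it alone. Origin: centre of its underside.
- brush: Bystander: blue-handled brush, 190 mm, lying. Leave it alone. Origin: centre of its underside.
- brush2: Bystander: wooden-handled brush, 220 mm, lying. Leave it alone. Origin: centre of its underside.
- cup: Bystander: green glass water cup, 76 mm across, 90 mm high. Leave it alone. Origin: centre of its underside.
- binder: Bystander: white bottle, 60 mm across, 130 mm high. Leave it alone. Origin: centre of its underside.
- bowl: Bystander: blue bowl, 110 mm across, 40 mm high. Leave it alone. Origin: centre of its underside.
Things that resemble listed ones, but are neither listed nor needed, are in the scene too. What is shaped like the handle_c but blue or purple is not meant.

How it is judged (in metres and radians):
On the way:
1. the loose handle, still seated in its block, is rocked to its stop, to either side (((angle between grip_a's own z axis and vertical above 0.05 rad and contact force between handle_a and tray above 0.5 N and height (world z) of grip_a below 0.094 m and horizontal distance between grip_a and stand_hole above 0.06 m) or (angle between grip_b's own z axis and vertical above 0.05 rad and contact force between handle_b and tray above 0.5 N and height (world z) of grip_b below 0.094 m and horizontal distance between grip_b and stand_hole above 0.06 m) or (angle between grip_c's own z axis and vertical above 0.05 rad and contact force between handle_c and tray above 0.5 N and height (world z) of grip_c below 0.094 m and horizontal distance between grip_c and stand_hole above 0.06 m) or (angle between grip_d's own z axis and vertical above 0.05 rad and contact force between handle_d and tray above 0.5 N and height (world z) of grip_d below 0.094 m and horizontal distance between grip_d and stand_hole above 0.06 m))), for 0.05 s.
At the end, for the whole second after the job is handed in: The loose handle stands in the repair stand's hole: its grip point within 12 mm of the hole's centre sideways and 36 to 43 mm above its mouth (shoulder down on the stand), less than 0.12 rad from upright, at rest and released (((horizontal distance between grip_a and stand_hole below 0.012 m and z of grip_a in the frame of stand_hole between 0.036 and 0.043 m and angle between grip_a's own z axis and vertical below 0.12 rad and linear speed of handle_a below 0.02 m/s) or (horizontal distance between grip_b and stand_hole below 0.012 m and z of grip_b in the frame of stand_hole between 0.036 and 0.043 m and angle between grip_b's own z axis and vertical below 0.12 rad and linear speed of handle_b below 0.02 m/s) or (horizontal distance between grip_c and stand_hole below 0.012 m and z of grip_c in the frame of stand_hole between 0.036 and 0.043 m and angle between grip_c's own z axis and vertical below 0.12 rad and linear speed of handle_c below 0.02 m/s) or (horizontal distance between grip_d and stand_hole below 0.012 m and z of grip_d in the frame of stand_hole between 0.036 and 0.043 m and angle between grip_d's own z axis and vertical below 0.12 rad and linear speed of handle_d below 0.02 m/s))); the robot touches nothing.
It fails at once if a sound handle (glued: no free rubbing in its block) is strained, leaning more than 0.11 rad: pushed or pulled with about 20 N ((angle between grip_a's own z axis and vertical above 0.11 rad and height (world z) of grip_a below 0.094 m and contact force between handle_a and tray below 0.02 N and horizontal distance between grip_a and stand_hole above 0.06 m) or (angle between grip_b's own z axis and vertical above 0.11 rad and height (world z) of grip_b below 0.094 m and contact force between handle_b and tray below 0.02 N and horizontal distance between grip_b and stand_hole above 0.06 m) or (angle between grip_c's own z axis and vertical above 0.11 rad and height (world z) of grip_c below 0.094 m and contact force between handle_c and tray below 0.02 N and horizontal distance between grip_c and stand_hole above 0.06 m) or (angle between grip_d's own z axis and vertical above 0.11 rad and height (world z) of grip_d below 0.094 m and contact force between handle_d and tray below 0.02 N and horizontal distance between grip_d and stand_hole above 0.06 m)).
It fails at once if the loose handle is wrenched in its block, pressing on it with over 100 N (pushed with about 20 N) (contact force between any of handle_a, handle_b, handle_c, handle_d and tray above 100 N).
It fails at once if a jar, brush, cup, bottle or bowl is moved more than 30 mm (distance of any of paint_yellow, paint_green, brush, brush2, cup, binder, bowl from where it was at the start of the episode above 0.03 m).
It also fails if it takes over 72 s, if anything falls off the work surface, if the arm or the gripper's body presses on something with over 40 N, if the wrist force passes 120 N, or if a joint passes its speed limit or range.

## Working session

There is one attempt and no reset: what is moved stays moved. The work goes in short steps, Python scripts to look and compute and a tool call to move; the robot and the scene stay as the last step left them, time stands still between calls to the robot, and variables do not carry over. Pictures are saved under pics/ and viewed, and the job is handed in when it is done.

Besides the shell and the picture viewer there is one more tool, called after "Emit:" as a command line: name --argument value ..., lists and objects as JSON in quotes. servo_tool: Moves the arm, as the interface text tells. Its arguments: {"type":"object","properties":{"plan":{"type":"array"},"squeeze":{"type":"number"}},"required":["plan"]}

```bash
mkdir -p pics
cat > h.py <<'E'
import numpy as np,cv2
from workcell import env
def snap(n,fn):
    f=env.grab_frame(n); cv2.imwrite('pics/'+fn,cv2.cvtColor(f['pixels'],cv2.COLOR_RGB2BGR)); 
    np.savez('pics/'+fn[:-4]+'.npz',**{k:np.array(v) for k,v in f.items()}); return f
E
python3 - <<'E'
from h import *
print(env.state())
for n in ['scene','side','wrist']:
    f=snap(n,n+'0.png'); print(n,{k:(np.array(v).round(3).tolist()) for k,v in f.items() if k!='pixels'})
E
```

```text
{'time_s': 0.0, 'qpos': array([ 6.85834167e+01,  1.83516956e+01,  8.97057260e+01, -1.73242872e-03,
        7.20423514e+01, -1.14590497e+00]), 'qvel': array([ 0.02785797,  0.01191565,  0.11144366,  0.12156451,  0.11746922,
       -0.10212102]), 'effort': array([-6.53723646e-05, -4.12468314e+01, -2.31973654e+01,  7.27739884e-02,
        4.55429172e-02, -1.18541038e-04]), 'ee_pos': array([199.04054002, 538.92699413, 213.12432869]), 'ee_rot': array([-1.79999651e+02,  9.97859764e-02,  6.97298575e+01]), 'force': array([ 0.29110167,  0.57030671, -0.29935347]), 'torque': array([-0.01878405, -0.02861731,  0.01831255]), 'gripper_width': 91.46198994358576}
scene {'intrinsics': [[536.734, 0.0, 269.248], [0.0, 536.734, 213.061], [0.0, 0.0, 1.0]], 'eye': [1455.081, -333.924, 1500.591], 'attitude': [33.281, -0.955, 74.848]}
side {'intrinsics': [[401.211, 0.0, 271.134], [0.0, 401.211, 209.287], [0.0, 0.0, 1.0]], 'eye': [229.916, -813.166, 729.956], 'attitude': [51.626, 0.363, -21.826]}
wrist {'intrinsics': [[297.055, 0.0, 277.015], [0.0, 297.055, 204.746], [0.0, 0.0, 1.0]], 'eye': [138.224, 561.722, 383.597], 'attitude': [-13.553, 0.048, 69.711]}
```

View pics/scene0.png

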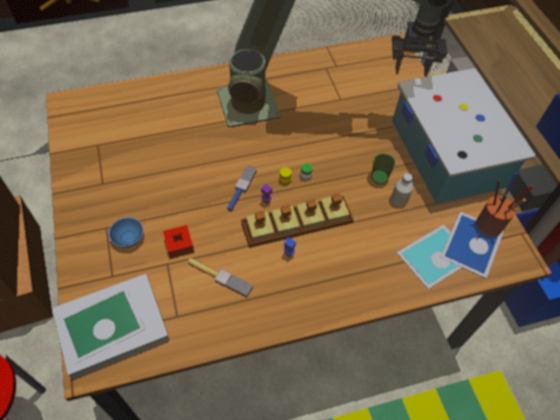

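View pics/side0.png

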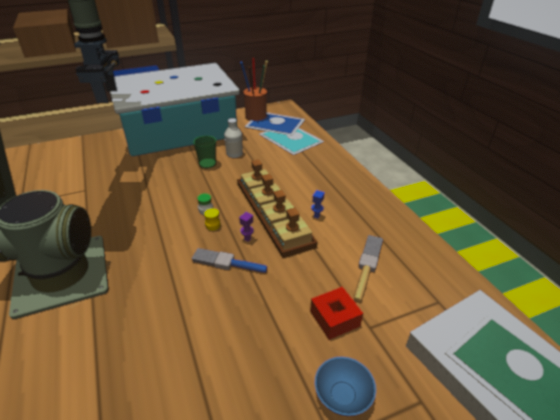

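View pics/wrist0.png

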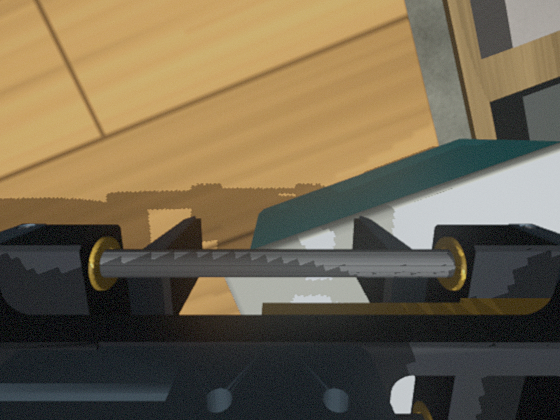

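```bash
cat >> h.py <<'E'
from scipy.spatial.transform import Rotation as Rn
def load(fn): return dict(np.load('pics/'+fn))
def ray(f,u,v):
    K=f['intrinsics']; d=np.array([(u-K[0,2])/K[0,0],-(v-K[1,2])/K[1,1],-1.])
    return np.array(f['eye']),Rn.from_euler('xyz',f['attitude'],degrees=True).as_matrix()@d
def onz(f,u,v,z):
    e,d=ray(f,u,v); return e+d*(z-e[2])/d[2]
def proj(f,p):
    K=f['intrinsics']; c=Rn.from_euler('xyz',f['attitude'],degrees=True).as_matrix().T@(np.array(p)-f['eye'])
    return np.array([K[0,2]+K[0,0]*c[0]/-c[2],K[1,2]+K[1,1]*-c[1]/-c[2]])
def tri(a,b):
    (e1,d1),(e2,d2)=a,b; A=np.stack([d1,-d2],1); t=np.linalg.lstsq(A,e2-e1,rcond=None)[0]
    p,q=e1+t[0]*d1,e2+t[1]*d2; return (p+q)/2,np.linalg.norm(p-q)
def crop(f,x0,y0,x1,y1,k,fn):
    im=f['pixels'][y0:y1,x0:x1]; cv2.imwrite('pics/'+fn,cv2.cvtColor(cv2.resize(im,None,fx=k,fy=k,interpolation=cv2.INTER_CUBIC),cv2.COLOR_RGB2BGR))
E
python3 - <<'E'
from h import *
s=load('scene0.npz'); d=load('side0.npz')
crop(s,155,150,365,300,3.8,'sc.png'); crop(d,190,140,370,340,3,'sd.png')
for n,f in (('scene',s),('side',d)):
    hsv=cv2.cvtColor(f['pixels'],cv2.COLOR_RGB2HSV)
    m=(((hsv[...,0]<6)|(hsv[...,0]>174))&(hsv[...,1]>180)&(hsv[...,2]>80)).astype(np.uint8)
    N,l,st,c=cv2.connectedComponentsWithStats(m); print(n,[(st[i].tolist(),c[i].round(1).tolist()) for i in range(1,N) if st[i,4]>60])
    m=((hsv[...,0]>20)&(hsv[...,0]<32)&(hsv[...,1]<150)&(hsv[...,2]>120)).astype(np.uint8)
    N,l,st,c=cv2.connectedComponentsWithStats(m); print(n,[(st[i].tolist(),c[i].round(1).tolist()) for i in range(1,N) if st[i,4]>40])
E
```

```text
scene [([164, 226, 28, 27, 499], [177.1, 238.8]), ([0, 356, 14, 62, 631], [5.3, 384.7])]
scene [([0, 0, 253, 308, 21481], [94.1, 79.7]), ([274, 0, 143, 54, 4810], [339.5, 21.3]), ([468, 9, 24, 7, 98], [479.1, 12.0]), ([513, 9, 47, 61, 464], [537.2, 38.5]), ([447, 13, 19, 7, 66], [455.7, 15.8]), ([430, 54, 21, 22, 206], [439.9, 66.2]), ([417, 77, 16, 12, 99], [426.1, 83.1]), ([400, 81, 16, 17, 121], [408.0, 88.1]), ([458, 102, 11, 9, 46], [463.2, 106.7]), ([396, 181, 16, 12, 112], [403.6, 187.3]), ([321, 197, 28, 22, 292], [334.4, 208.7]), ([297, 203, 27, 22, 304], [309.9, 214.3]), ([272, 206, 27, 25, 319], [285.2, 219.9]), ([247, 212, 27, 25, 332], [259.8, 225.7]), ([189, 258, 29, 17, 112], [202.7, 266.1]), ([432, 295, 49, 43, 906], [453.1, 313.2]), ([291, 307, 269, 113, 8461], [493.2, 369.4]), ([0, 317, 96, 103, 4002], [46.9, 371.6]), ([16, 376, 20, 23, 270], [24.0, 389.0])]
side [([312, 287, 50, 41, 1125], [336.3, 307.5])]
side [([112, 94, 32, 15, 209], [123.6, 101.4]), ([0, 110, 65, 12, 180], [30.5, 115.5]), ([226, 128, 15, 10, 117], [232.8, 132.9]), ([342, 138, 98, 54, 1922], [383.0, 163.3]), ([242, 172, 20, 14, 137], [249.9, 179.5]), ([271, 184, 9, 7, 42], [274.7, 187.2]), ([251, 186, 22, 17, 176], [260.0, 194.3]), ([283, 200, 11, 10, 63], [287.5, 204.7]), ([261, 202, 25, 18, 215], [271.8, 211.3]), ([273, 218, 38, 23, 398], [291.0, 229.2]), ([497, 238, 23, 18, 42], [507.6, 246.4]), ([356, 266, 12, 33, 133], [361.4, 283.0])]
```

View pics/sc.png

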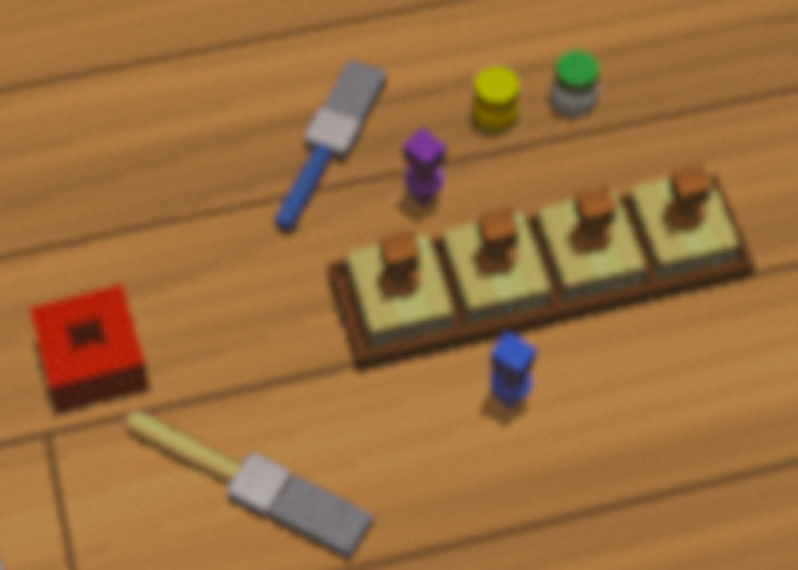

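View pics/sd.png

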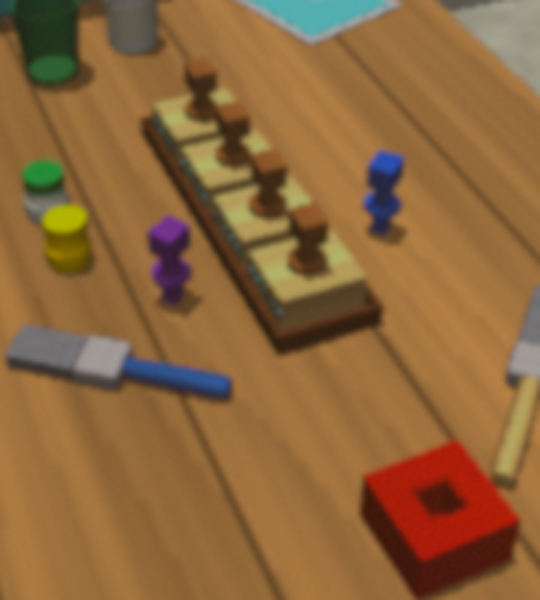

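Run:
```python
from h import *
s=load('scene0.npz'); d=load('side0.npz')
S=lambda x,y:ray(s,155+x/3.8-.37,150+y/3.8-.37); D=lambda x,y:ray(d,190+x/3-.33,140+y/3-.33)
sh=[(400,250),(497,230),(595,209),(690,187)]; dh=[(309,225),(268,172),(232,122),(201,77)]
P=[]
for a,b in zip(sh,dh):
    p,e=tri(S(*a),D(*b)); P.append(p); print('head',p.round(1),round(e,1))
P=np.array(P)
print('hole',[x.round(1) for x in tri(S(86,332),D(440,498))])
q=lambda x,y,z:onz(s,155+x/3.8-.37,150+y/3.8-.37,z)[:2].round(1)
qd=lambda x,y,z:onz(d,190+x/3-.33,140+y/3-.33,z)[:2].round(1)
print('hole z46',q(86,332,46),qd(440,498,46))
print('stand corners',[q(*c,46) for c in [(32,310),(122,287),(146,362),(52,386)]])
print('stand corners side',[qd(*c,46) for c in [(365,480),(455,443),(518,518),(428,557)]])
# fit row to pitch 85
c=P[:,:2].mean(0); w=np.array([-1.5,-.5,.5,1.5]); v=(w[:,None]*P[:,:2]).sum(0)/ (w**2).sum(); print('mid',c,'pitch',np.linalg.norm(v),'ang',np.degrees(np.arctan2(v[1],v[0])))
# tray corners top (z22)
print('tray scene',[q(*c,22) for c in [(330,265),(358,362),(752,268),(718,180)]])
print('tray side',[qd(*c,22) for c in [(143,123),(282,345),(380,308)]])
for n,c in dict(purple=(424,145),blue=(514,352),yellow=(497,85),green=(576,70),brushtip=(287,222)).items(): print(n,q(*c,50))
print('binder',onz(s,403,190,60),'cup',onz(s,381,168,60))
```

```text
head [ 568.9 -100.5   89.3] 1.8
head [567.5 -16.1  86.7] 0.0
head [567.   70.   86.2] 1.0
head [566.7 154.2  87.5] 0.8
hole [array([ 553.2, -364.1,   44.6]), np.float64(0.1)]
hole z46 [ 554. -364.] [ 552.5 -365. ]
stand corners [array([ 521.7, -403.7]), array([ 518.2, -327.4]), array([ 594.6, -321.5]), array([ 597.5, -399.4])]
stand corners side [array([ 510.9, -331. ]), array([ 587.1, -325.2]), array([ 594. , -400.3]), array([ 521.2, -405. ])]
mid [567.52299249  26.91610492] pitch 85.02298068724873 ang 90.48792778686197
tray scene [array([ 525.6, -150.7]), array([ 624.9, -150.6]), array([619.9, 200.6]), array([524.9, 203.1])]
tray side [array([514. , 192.4]), array([ 519.4, -162.1]), array([ 614.8, -152.7])]
purple [442.3 -45.1]
blue [663.7 -27.7]
yellow [394.5  35.4]
green [395.9 109.2]
brushtip [ 491.6 -179.5]
binder [571.50878647 390.51281199  60.        ] cup [466.607949   353.87651542  60.        ]
```

Run:
```python
from h import *
s=load('scene0.npz'); d=load('side0.npz')
crop(s,370,40,560,220,3.3,'cab.png'); crop(d,70,40,340,180,2.9,'cabd.png')
```

```text
(no output)
```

View pics/cab.png

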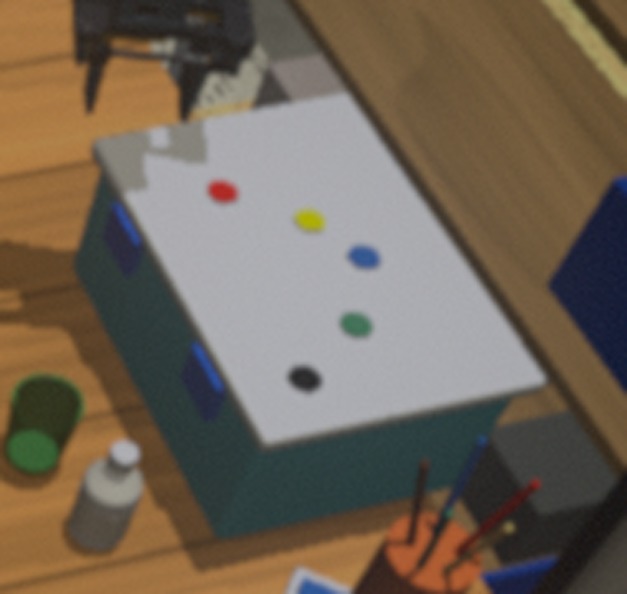

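View pics/cabd.png

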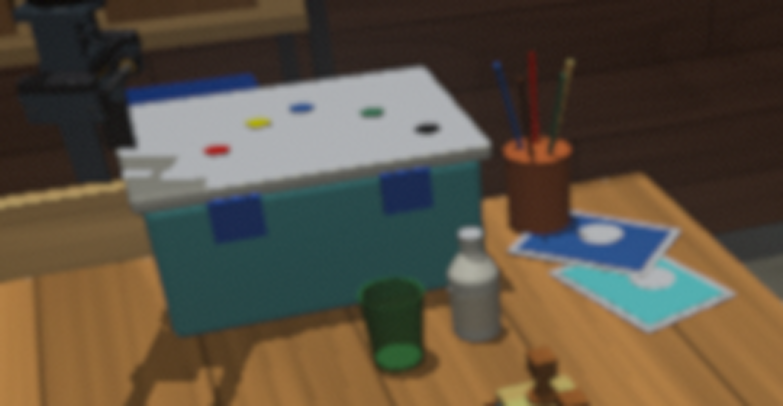

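Run:
```python
from h import *
s=load('scene0.npz'); d=load('side0.npz')
for a,b in [((95,140),(132,207)),((265,445),(487,153))]:
    print(tri(ray(s,370+a[0]/3.3,40+a[1]/3.3),ray(d,70+b[0]/2.9,40+b[1]/2.9)))
```

```text
(array([209.47333267, 498.36823725, 179.43498015]), np.float64(4.530800966763985))
(array([625.14572247, 499.24577827, 174.53072366]), np.float64(1.0111870896171633))
```

```bash
cat >> h.py <<'E'
def rows(tgt,yaw,n=10,claw=91,maxs=55,maxa=9.5):
    """print rows from current pose to target"""
    st=env.state(); p=np.array(st['ee_pos']); R=Rn.from_euler('xyz',st['ee_rot'],degrees=True)
    T=Rn.from_euler('xyz',[180,0,yaw],degrees=True); tgt=np.array(tgt,float); 
    for i in range(n):
        rem=n-i; dp=tgt-p; L=np.linalg.norm(dp); k=min(1/rem,maxs/max(L,1e-9)); s=dp*k
        rv=(R.inv()*T).as_rotvec(degrees=True); a=rv*min(1/rem,maxa/max(np.linalg.norm(rv),1e-9))
        print([[round(float(x),1)+0. for x in a],[round(float(x),1)+0. for x in R.inv().apply(s)],claw])
        p=p+s; R=R*Rn.from_rotvec(a,degrees=True)
    print('remain',(tgt-p).round(1))
def stt():
    s=env.state(); print({k:np.round(s[k],2).tolist() for k in ['time_s','ee_pos','ee_rot','force','torque','gripper_width','qpos']})
E
python3 -c "
from h import *
rows([450,230,215],0.5)"
```

```text
[[0.0, 0.0, 6.9], [-20.3, 34.2, -0.1], 91]
[[0.0, 0.0, 6.9], [-16.0, 36.4, -0.1], 91]
[[0.0, 0.0, 6.9], [-11.5, 38.1, -0.2], 91]
[[0.0, 0.0, 6.9], [-6.8, 39.2, -0.2], 91]
[[0.0, 0.0, 6.9], [-2.1, 39.8, -0.2], 91]
[[0.0, 0.0, 6.9], [2.7, 39.7, -0.2], 91]
[[0.0, 0.0, 6.9], [7.5, 39.1, -0.2], 91]
[[0.0, 0.0, 6.9], [12.2, 37.9, -0.2], 91]
[[0.0, 0.0, 6.9], [16.7, 36.2, -0.2], 91]
[[0.0, 0.0, 6.9], [20.9, 33.9, -0.2], 91]
remain [0. 0. 0.]
```

Emit:
servo_tool --plan '[[[0,0,7],[-20,34,0],60],[[0,0,7],[-16,36,0],60],[[0,0,7],[-11,38,0],60],[[0,0,7],[-7,39,0],60],[[0,0,7],[-2,40,0],60],[[0,0,7],[3,40,0],60],[[0,0,7],[7,39,0],60],[[0,0,7],[12,38,0],60],[[0,0,7],[17,36,0],60],[[0,0,7],[21,34,0],60]]'

```text
time_s: 1.4
ee_pos: [447.6, 216.6, 210.8]
ee_rot: [179.7, 0.2, -2.3]
force: [-0.9, -0.7, 0.8]
gripper_width: 59.9
```

```bash
python3 -c "
from h import *
stt()
rows([567.5,154,160],0.5)"
```

```text
{'time_s': 1.4, 'ee_pos': [447.64, 216.58, 210.83], 'ee_rot': [179.75, 0.17, -2.27], 'force': [-0.92, -0.69, 0.77], 'torque': [-0.01, 0.05, 0.05], 'gripper_width': 59.95, 'qpos': [24.59, 11.57, 99.52, -0.16, 69.17, 26.92]}
[[0.0, 0.0, -0.3], [12.2, 5.8, 5.1], 91]
[[0.0, 0.0, -0.3], [12.2, 5.8, 5.1], 91]
[[0.0, 0.0, -0.3], [12.2, 5.9, 5.1], 91]
[[0.0, 0.0, -0.3], [12.1, 5.9, 5.1], 91]
[[0.0, 0.0, -0.3], [12.1, 6.0, 5.1], 91]
[[0.0, 0.0, -0.3], [12.1, 6.1, 5.1], 91]
[[0.0, 0.0, -0.3], [12.1, 6.1, 5.1], 91]
[[0.0, 0.0, -0.3], [12.0, 6.2, 5.1], 91]
[[0.0, 0.0, -0.3], [12.0, 6.2, 5.1], 91]
[[0.0, 0.0, -0.3], [12.0, 6.3, 5.1], 91]
remain [0. 0. 0.]
```

Emit:
servo_tool --plan '[[[0,0,-0.4],[17,8,7],60],[[0,0,-0.4],[17,8,7],60],[[0,0,-0.4],[17,8,7],60],[[0,0,-0.4],[17,9,7],60],[[0,0,-0.4],[17,9,7],60],[[0,0,-0.4],[17,9,7],60],[[0,0,-0.4],[17,9,7],60],[[0,0,0],[0,0,0],60],[[0,0,0],[0,0,0],60],[[0,0,0],[0,0,0],60]]'

```text
time_s: 2.65
ee_pos: [572.6, 151.6, 156.5]
ee_rot: [179.8, 0.4, 0.9]
force: [-0.4, 1.2, -0.6]
gripper_width: 60.1
```

```bash
python3 -c "
from h import *
stt()
snap('wrist','w1.png')
rows([567.5,154,72],0.5)"
```

```text
{'time_s': 2.65, 'ee_pos': [572.63, 151.56, 156.53], 'ee_rot': [179.82, 0.38, 0.89], 'force': [-0.37, 1.24, -0.63], 'torque': [-0.13, 0.05, 0.0], 'gripper_width': 60.13, 'qpos': [13.76, 22.39, 92.03, -0.1, 66.0, 12.92]}
[[0.0, 0.0, 0.0], [-0.4, -0.3, 8.5], 91]
[[0.0, 0.0, 0.0], [-0.5, -0.3, 8.5], 91]
[[0.0, 0.0, 0.0], [-0.5, -0.3, 8.5], 91]
[[0.0, 0.0, 0.0], [-0.5, -0.3, 8.5], 91]
[[0.0, 0.0, 0.0], [-0.5, -0.3, 8.5], 91]
[[0.0, 0.0, 0.0], [-0.5, -0.3, 8.5], 91]
[[0.0, 0.0, 0.0], [-0.5, -0.3, 8.5], 91]
[[0.0, 0.0, 0.0], [-0.5, -0.3, 8.5], 91]
[[0.0, 0.0, 0.0], [-0.5, -0.2, 8.5], 91]
[[0.0, 0.0, 0.0], [-0.5, -0.2, 8.5], 91]
remain [0. 0. 0.]
```

View pics/w1.png

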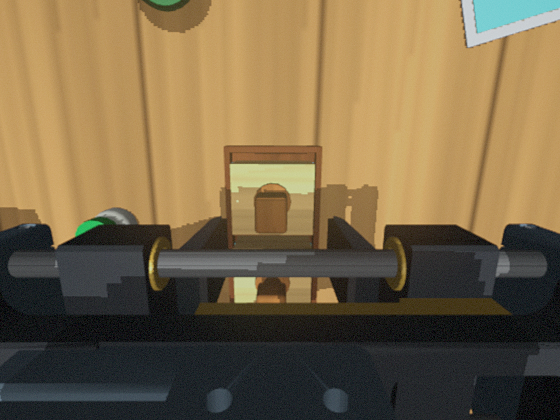

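```bash
python3 -c "
from h import *
f=load('w1.npz'); crop(f,200,130,350,310,3.3,'w1c.png'); print(f['eye'],f['attitude'])
print(onz(f,270,212,102), onz(f,270,290,102)); print(proj(f,[566.7,154,102]),proj(f,[567,70,102]))"
```

```text
[573.08739905 217.28914392 326.68152893] [-13.66446965   0.32298204   0.86856718]
[567.24426639 156.71440097 102.        ] [567.89169044  89.1336581  102.        ]
[269.27397012 215.32700464] [268.7387047  310.27504447]
```

View pics/w1c.png

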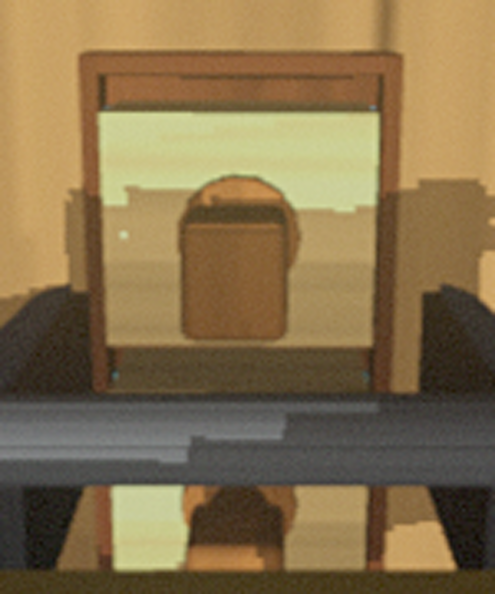

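Emit:
servo_tool --plan '[[[0,0,0.4],[-1.5,-0.8,0],50],[[0,0,0],[-1.5,-0.8,5],50],[[0,0,0],[-1.0,-0.8,13],50],[[0,0,0],[-0.5,0,13],50],[[0,0,0],[0,0,13],50],[[0,0,0],[0,0,13],50],[[0,0,0],[0,0,13],50],[[0,0,0],[0,0,12],40],[[0,0,0],[0,0,0],36],[[0,0,0],[0,0,0],36]]' --squeeze 5

```text
time_s: 3.95
ee_pos: [565.9, 154.3, 68.1]
ee_rot: [179.8, 0.5, 0.5]
force: [0.7, 0.5, -0.1]
gripper_width: 36.1
```

```bash
python3 -c "
from h import *
stt()"
```

```text
{'time_s': 3.95, 'ee_pos': [565.86, 154.28, 68.14], 'ee_rot': [179.8, 0.48, 0.53], 'force': [0.72, 0.48, -0.08], 'torque': [-0.13, 0.04, -0.04], 'gripper_width': 36.08, 'qpos': [14.17, 26.76, 99.15, -0.1, 54.61, 13.71]}
```

Emit:
servo_tool --plan '[[[0,0,0],[-0.5,0,0],36],[[0,0,0],[-0.5,0,0],36],[[0,0,0],[-0.5,0,0],36],[[0,0,0],[-0.5,0,0],36],[[0,0,0],[-0.5,0,0],36],[[0,0,0],[-0.5,0,0],36],[[0,0,0],[-0.5,0,0],36],[[0,0,0],[-0.5,0,0],36],[[0,0,0],[0,0,0],36],[[0,0,0],[0,0,0],36]]'

```text
time_s: 5.2
ee_pos: [562.5, 154.5, 69.7]
ee_rot: [179.8, 0.3, 0.5]
force: [0.1, -0.4, -0.8]
gripper_width: 36.1
```

Emit:
servo_tool --plan '[[[0,0,0],[-0.5,0,0],36],[[0,0,0],[-0.5,0,0],36],[[0,0,0],[-0.5,0,0],36],[[0,0,0],[-0.5,0,0],36],[[0,0,0],[0,0,0],36],[[0,0,0],[0,0,0],36],[[0,0,0],[0,0,0],36],[[0,0,0],[0,0,0],36],[[0,0,0],[0,0,0],36],[[0,0,0],[0,0,0],36]]'

```text
time_s: 6.45
ee_pos: [561.8, 154.6, 70.0]
ee_rot: [179.9, 0.1, 0.5]
force: [0.4, -0.0, -0.9]
gripper_width: 36.0
```

```bash
python3 -c "
from h import *
stt();f=snap('wrist','w2.png');crop(f,200,130,350,310,3.3,'w2c.png')"
```

```text
{'time_s': 6.45, 'ee_pos': [561.76, 154.61, 69.95], 'ee_rot': [179.87, 0.13, 0.53], 'force': [0.37, -0.02, -0.95], 'torque': [-0.05, -0.15, -0.01], 'gripper_width': 36.05, 'qpos': [14.31, 26.18, 99.86, -0.12, 54.11, 13.85]}
```

View pics/w2.png

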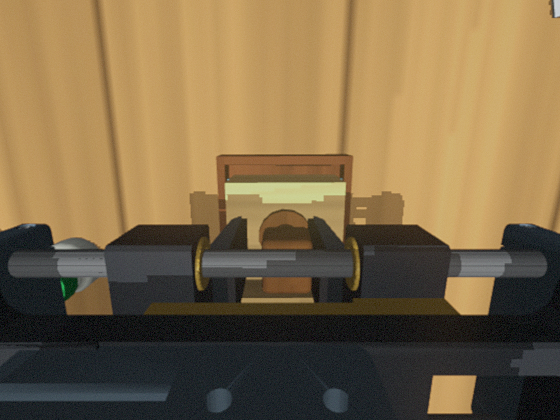

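Emit:
servo_tool --plan '[[[0,0,0],[-1,0,0],36],[[0,0,0],[-1,0,0],36],[[0,0,0],[-1,0,0],36],[[0,0,0],[0,0,0],36],[[0,0,0],[0,0,0],36],[[0,0,0],[-1,0,0],36],[[0,0,0],[-1,0,0],36],[[0,0,0],[-1,0,0],36],[[0,0,0],[-1,0,0],36],[[0,0,0],[-1,0,0],36]]'

```text
time_s: 7.75
ee_pos: [560.8, 155.0, 70.5]
ee_rot: [179.9, -0.8, 0.6]
force: [5.6, -0.0, -3.1]
gripper_width: 35.9
```

```bash
python3 -c "
from h import *
stt()"
```

```text
{'time_s': 7.75, 'ee_pos': [560.82, 155.0, 70.47], 'ee_rot': [179.95, -0.81, 0.59], 'force': [5.59, -0.02, -3.11], 'torque': [-0.14, -1.04, -0.03], 'gripper_width': 35.94, 'qpos': [14.46, 25.68, 100.69, -0.31, 52.86, 14.06]}
```

Emit:
servo_tool --plan '[[[0,0,0],[3,0,0],50],[[0,0,0],[3,0,0],60],[[0,0,0],[2,0,0],60],[[0,0.5,0],[0,18,0],60],[[0,0.4,0],[0,18,0],60],[[0,0,0],[0,18,0],60],[[0,0,0],[0,18,0],60],[[0,0,0],[0,13,0],36],[[0,0,0],[0,0,0],36],[[0,0,0],[0,0,0],36]]'

```text
time_s: 9.0
ee_pos: [565.4, 62.0, 70.3]
ee_rot: [179.9, -1.2, 0.4]
force: [0.4, -0.5, 1.0]
gripper_width: 36.2
```

```bash
python3 -c "
from h import *
stt()"
```

```text
{'time_s': 9.0, 'ee_pos': [565.4, 62.05, 70.34], 'ee_rot': [179.87, -1.21, 0.42], 'force': [0.44, -0.48, 0.97], 'torque': [-0.09, 0.02, 0.03], 'gripper_width': 36.23, 'qpos': [5.24, 24.5, 102.83, -0.3, 51.48, 5.01]}
```

Emit:
servo_tool --plan '[[[0,-0.6,0],[0,-4,0],36],[[0,-0.6,0],[0,-3,0],36],[[0,0,0],[0,0,0],36],[[0,0,0],[-1,0,0],36],[[0,0,0],[-1,0,0],36],[[0,0,0],[-1,0,0],36],[[0,0,0],[-1,0,0],36],[[0,0,0],[-1,0,0],36],[[0,0,0],[-1,0,0],36],[[0,0,0],[-1,0,0],36]]'

```text
time_s: 10.25
ee_pos: [559.3, 71.2, 70.9]
ee_rot: [179.9, -0.1, 0.6]
force: [1.3, -0.5, 0.3]
gripper_width: 36.1
```

```bash
python3 -c "
from h import *
stt()"
```

```text
{'time_s': 10.25, 'ee_pos': [559.27, 71.22, 70.87], 'ee_rot': [179.9, -0.11, 0.56], 'force': [1.27, -0.48, 0.28], 'torque': [-0.04, -0.17, 0.05], 'gripper_width': 36.06, 'qpos': [6.15, 24.57, 102.6, -0.14, 52.73, 5.68]}
```

Emit:
servo_tool --plan '[[[0,0,0],[-1,0,0],36],[[0,0,0],[-1,0,0],36],[[0,0,0],[-1,0,0],36],[[0,0,0],[-1,0,0],36],[[0,0,0],[-1,0,0],36],[[0,0,0],[-1,0,0],36],[[0,0,0],[-1,0,0],36],[[0,0,0],[-1,0,0],36],[[0,0,0],[-1,0,0],36],[[0,0,0],[-1,0,0],36]]'

```text
time_s: 11.5
ee_pos: [558.4, 71.3, 70.9]
ee_rot: [179.9, -1.3, 0.6]
force: [6.0, 0.3, -2.5]
gripper_width: 36.0
```

```bash
python3 -c "
from h import *
stt();f=snap('side','d2.png');crop(f,220,120,360,260,4,'d2c.png');f=snap('wrist','w3.png')"
```

```text
{'time_s': 11.5, 'ee_pos': [558.43, 71.28, 70.91], 'ee_rot': [179.93, -1.29, 0.6], 'force': [5.97, 0.28, -2.5], 'torque': [-0.13, -0.95, 0.09], 'gripper_width': 35.97, 'qpos': [6.22, 23.98, 103.64, -0.25, 51.1, 5.78]}
```

View pics/d2c.png

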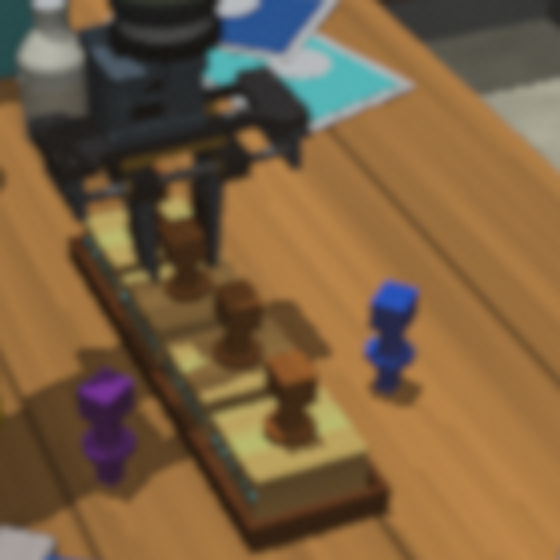

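Emit:
servo_tool --plan '[[[0,-0.6,0],[2,0,0],36],[[0,-0.4,0],[2,0,0],36],[[0,0,0],[2,0,0],36],[[0,0,0],[2,0,0],36],[[0,0,0],[1,0,0],36],[[0,0,0],[1,0,0],36],[[0,0,0],[1,0,0],36],[[0,0,0],[1,0,0],36],[[0,0,0],[1,0,0],36],[[0,0,0],[1,0,0],36]]'

```text
time_s: 12.85
ee_pos: [568.8, 71.3, 70.0]
ee_rot: [179.9, 0.3, 0.6]
force: [-0.6, 0.4, 0.2]
gripper_width: 35.9
```

```bash
python3 -c "
from h import *
stt()"
```

```text
{'time_s': 12.85, 'ee_pos': [568.83, 71.25, 70.01], 'ee_rot': [179.9, 0.35, 0.58], 'force': [-0.56, 0.44, 0.24], 'torque': [-0.07, 0.03, 0.03], 'gripper_width': 35.89, 'qpos': [6.03, 25.55, 101.0, -0.08, 53.81, 5.49]}
```

Emit:
servo_tool --plan '[[[0,0,0],[1,0,0],36],[[0,0,0],[1,0,0],36],[[0,0,0],[1,0,0],36],[[0,0,0],[1,0,0],36],[[0,0,0],[1,0,0],36],[[0,0,0],[1,0,0],36],[[0,0,0],[0,0,0],36],[[0,0,0],[0,0,0],36],[[0,0,0],[1,0,0],36],[[0,0,0],[1,0,0],36]]'

```text
time_s: 14.1
ee_pos: [576.3, 71.3, 69.9]
ee_rot: [179.9, 0.5, 0.6]
force: [-1.7, -0.2, 0.6]
gripper_width: 35.9
```

```bash
python3 -c "
from h import *
stt();f=snap('side','d3.png');crop(f,220,120,360,260,4,'d3c.png');f=snap('wrist','w4.png')"
```

```text
{'time_s': 14.1, 'ee_pos': [576.34, 71.31, 69.87], 'ee_rot': [179.89, 0.48, 0.58], 'force': [-1.68, -0.17, 0.57], 'torque': [-0.15, 0.23, -0.06], 'gripper_width': 35.93, 'qpos': [5.95, 26.19, 99.87, -0.07, 54.43, 5.41]}
```

View pics/d3c.png

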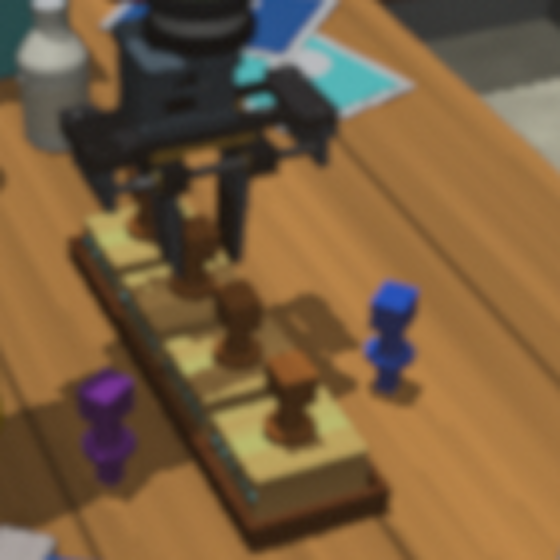

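Emit:
servo_tool --plan '[[[0,0,0],[1,0,0],36],[[0,0,0],[1,0,0],36],[[0,0,0],[1,0,0],36],[[0,0,0],[-3,0,0],36],[[0,0,0],[-3,0,0],36],[[0,0,0],[-2,0,0],36],[[0,0,0],[-1,1,0],36],[[0,0,0],[0,0,0],36],[[0,0,0],[0,0,0],36],[[0,0,0],[0,0,0],36]]'

```text
time_s: 15.45
ee_pos: [570.9, 70.2, 70.1]
ee_rot: [179.9, 0.3, 0.6]
force: [-0.2, 0.4, -0.5]
gripper_width: 35.8
```

```bash
python3 -c "
from h import *
stt()"
```

```text
{'time_s': 15.45, 'ee_pos': [570.92, 70.16, 70.06], 'ee_rot': [179.9, 0.35, 0.58], 'force': [-0.21, 0.42, -0.52], 'torque': [-0.09, 0.08, 0.0], 'gripper_width': 35.76, 'qpos': [5.9, 25.7, 100.72, -0.08, 53.93, 5.37]}
```

Emit:
servo_tool --plan '[[[0,-0.3,0],[-1.5,0,0],36],[[0,0,0],[-1.2,0,0],36],[[0,0,0],[-0.5,0,0],36],[[0,0,0],[0,0,0],30],[[0,0,0],[0,0,0],26],[[0,0,0],[0,0,0],22],[[0,0,0],[0,0,0],20],[[0,0,0],[0,0,0],20],[[0,0,0],[0,0,0],20],[[0,0,0],[0,0,0],20]]' --squeeze 20

```text
time_s: 16.7
ee_pos: [567.6, 70.2, 70.1]
ee_rot: [179.9, 0.7, 0.6]
force: [0.3, 1.1, 0.3]
gripper_width: 26.0
```

```bash
python3 -c "
from h import *
stt();f=snap('side','d4.png');crop(f,220,120,360,260,4,'d4c.png')"
```

```text
{'time_s': 16.7, 'ee_pos': [567.57, 70.18, 70.06], 'ee_rot': [179.9, 0.67, 0.58], 'force': [0.33, 1.09, 0.32], 'torque': [-0.15, 0.02, 0.01], 'gripper_width': 26.04, 'qpos': [5.92, 25.58, 100.93, -0.04, 54.16, 5.36]}
```

View pics/d4c.png

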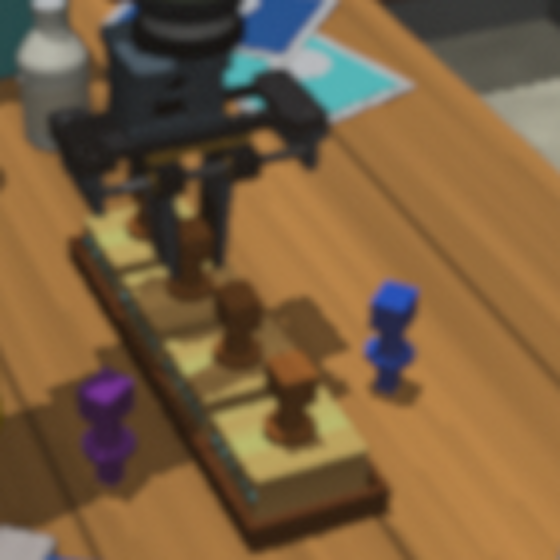

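Emit:
servo_tool --plan '[[[0,0.5,0],[0,0,-1],20],[[0,0,0],[0,0,-3],20],[[0,0,0],[0,0,-4],20],[[0,0,0],[0,0,-4],20],[[0,0,0],[0,0,-4],20],[[0,0,0],[0,0,-4],20],[[0,0,0],[0,0,-5],20],[[0,0,0],[0,0,-5],20],[[0,0,0],[0,0,-5],20],[[0,0,0],[0,0,-5],20]]'

```text
time_s: 18.0
ee_pos: [567.2, 70.2, 112.5]
ee_rot: [179.9, 0.2, 0.6]
force: [1.0, 0.7, -1.7]
gripper_width: 25.9
```

```bash
python3 -c "
from h import *
stt()"
```

```text
{'time_s': 18.0, 'ee_pos': [567.24, 70.2, 112.47], 'ee_rot': [179.9, 0.19, 0.58], 'force': [1.04, 0.74, -1.7], 'torque': [-0.08, 0.05, -0.04], 'gripper_width': 25.9, 'qpos': [5.95, 22.78, 98.45, -0.1, 58.96, 5.42]}
```

Coming out freely. Continue up, then carry over.

Emit:
servo_tool --plan '[[[0,0,0],[0,0,-8],20],[[0,0,0],[0,0,-12],20],[[0,0,0],[0,0,-14],20],[[0,0,0],[0,0,-14],20],[[0,0,0],[0,0,-14],20],[[0,0,0],[0,0,-12],20],[[0,0,0],[0,0,-8],20],[[0,0,0],[0,0,0],20],[[0,0,0],[0,10,0],20],[[0,0,0],[0,20,0],20]]'

```text
time_s: 19.25
ee_pos: [567.9, 39.7, 201.0]
ee_rot: [179.9, 0.1, 0.7]
force: [0.4, 0.3, -1.5]
gripper_width: 25.8
```

```bash
python3 -c "
from h import *
stt();f=snap('side','d5.png')
rows([557,-330,195],0.5)"
```

```text
{'time_s': 19.25, 'ee_pos': [567.89, 39.7, 201.01], 'ee_rot': [179.89, 0.13, 0.71], 'force': [0.43, 0.29, -1.5], 'torque': [-0.08, 0.03, -0.04], 'gripper_width': 25.76, 'qpos': [2.9, 18.35, 91.51, -0.11, 70.27, 2.23]}
[[0.0, 0.0, 0.0], [-1.5, 36.7, 0.8], 91]
[[0.0, 0.0, 0.0], [-1.5, 36.7, 0.7], 91]
[[0.0, 0.0, 0.0], [-1.4, 36.7, 0.7], 91]
[[0.0, 0.0, 0.0], [-1.4, 36.7, 0.7], 91]
[[0.0, 0.0, 0.0], [-1.4, 36.7, 0.7], 91]
[[0.0, 0.0, 0.0], [-1.4, 36.7, 0.7], 91]
[[0.0, 0.0, 0.0], [-1.4, 36.7, 0.7], 91]
[[0.0, 0.0, 0.0], [-1.4, 36.7, 0.6], 91]
[[0.0, 0.0, 0.0], [-1.4, 36.7, 0.6], 91]
[[0.0, 0.0, 0.0], [-1.4, 36.7, 0.6], 91]
remain [0. 0. 0.]
```

View pics/d5.png

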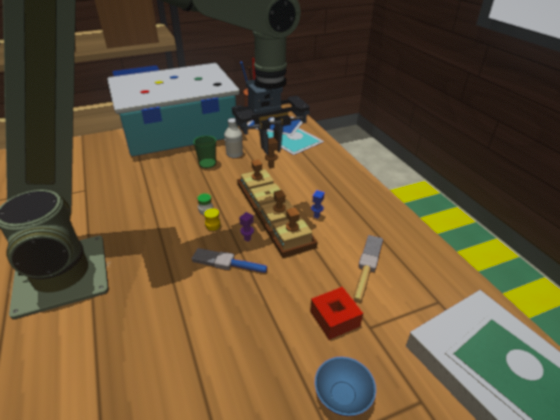

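Emit:
servo_tool --plan '[[[0,0,0],[-1,25,0],20],[[0,0,0],[-1,32,0],20],[[0,0,0],[-1,38,0],20],[[0,0,0],[-1,38,0],20],[[0,0,0],[-1,38,0],20],[[0,0,0],[-1,38,0],20],[[0,0,0],[-1,38,0],20],[[0,0,0],[-1,36,0],20],[[0,0,0],[-1,30,0],20],[[0,0,0],[-1,20,0],20]]'

```text
time_s: 20.55
ee_pos: [554.9, -315.0, 198.0]
ee_rot: [179.8, 0.6, 0.1]
force: [-0.3, 0.7, -1.7]
gripper_width: 25.7
```

```bash
python3 -c "
from h import *
stt()
rows([554,-364.5,140],0.5)"
```

```text
{'time_s': 20.55, 'ee_pos': [554.89, -314.96, 197.96], 'ee_rot': [179.84, 0.58, 0.11], 'force': [-0.25, 0.65, -1.71], 'torque': [-0.03, 0.01, -0.01], 'gripper_width': 25.73, 'qpos': [-30.39, 24.8, 81.89, -0.45, 73.73, -30.38]}
[[0.0, 0.1, 0.0], [0.0, 4.9, 5.8], 91]
[[0.0, 0.1, 0.0], [0.0, 4.9, 5.8], 91]
[[0.0, 0.1, 0.0], [-0.1, 4.9, 5.8], 91]
[[0.0, 0.1, 0.0], [-0.1, 4.9, 5.8], 91]
[[0.0, 0.1, 0.0], [-0.1, 4.9, 5.8], 91]
[[0.0, 0.1, 0.0], [-0.1, 4.9, 5.8], 91]
[[0.0, 0.1, 0.0], [-0.1, 4.9, 5.8], 91]
[[0.0, 0.1, 0.0], [-0.1, 4.9, 5.8], 91]
[[0.0, 0.1, 0.0], [-0.1, 4.9, 5.8], 91]
[[0.0, 0.1, 0.0], [-0.1, 5.0, 5.8], 91]
remain [0. 0. 0.]
```

Emit:
servo_tool --plan '[[[0,0.3,0],[0,8,0],20],[[0,0.2,0],[0,10,4],20],[[0,0,0],[0,10,8],20],[[0,0,0],[0,9,10],20],[[0,0,0],[0,7,10],20],[[0,0,0],[0,3,10],20],[[0,0,0],[0,0,10],20],[[0,0,0],[0,0,8],20],[[0,0,0],[0,0,8],20],[[0,0,0],[0,0,0],20]]'

```text
time_s: 21.8
ee_pos: [554.1, -362.6, 123.4]
ee_rot: [-179.9, 0.2, 0.2]
force: [0.3, 0.5, -2.2]
gripper_width: 26.1
```

```bash
python3 -c "
from h import *
stt()
f=snap('side','d6.png');crop(f,260,200,400,340,4,'d6c.png');f=snap('scene','s6.png');crop(f,120,170,240,270,5,'s6c.png')
"
```

```text
{'time_s': 21.8, 'ee_pos': [554.08, -362.63, 123.37], 'ee_rot': [-179.92, 0.22, 0.17], 'force': [0.32, 0.48, -2.15], 'torque': [-0.09, 0.0, 0.01], 'gripper_width': 26.06, 'qpos': [-34.17, 29.78, 84.57, -0.07, 65.88, -34.31]}
```

View pics/d6c.png

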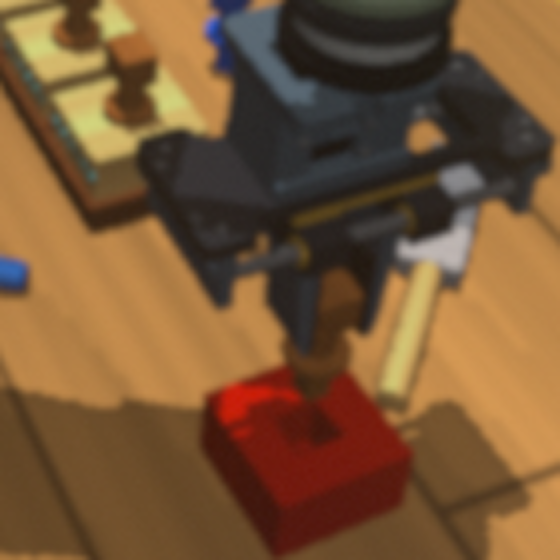

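View pics/s6c.png

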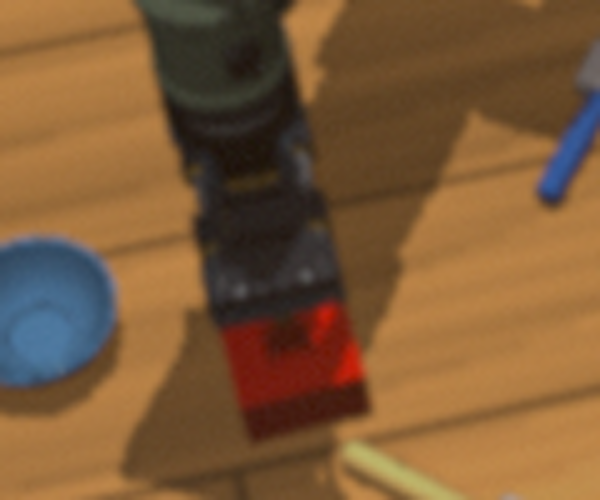

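```bash
python3 -c "
from h import *
d=load('d6.npz');g=lambda p:(proj(d,p)-[260,200])*4
print(g([554.1,-362.6,73.4]),g([554,-364.5,46])); print(onz(d,260+318/4,200+424/4,46),onz(d,260+313/4,200+396/4,73.4))
s=load('s6.npz');print(onz(s,120+289/5,170+335/5,46))
"
```

```text
[310.7313024  384.59180198] [307.31344815 421.0914234 ]
[ 558.26957921 -368.27603916   46.        ] [ 551.53247393 -369.55126369   73.4       ]
[ 554.44752799 -362.3977705    46.        ]
```

Emit:
servo_tool --plan '[[[0,0,0],[0.4,1.5,4],20],[[0,0,0],[0,0,6],20],[[0,0,0],[0,0,6],20],[[0,0,0],[0,0,5],20],[[0,0,0],[0,0,4],20],[[0,0,0],[0,0,3],20],[[0,0,0],[0,0,3],20],[[0,0,0],[0,0,2],20],[[0,0,0],[0,0,0],20],[[0,0,0],[0,0,0],20]]'

```text
time_s: 23.15
ee_pos: [555.5, -365.0, 90.1]
ee_rot: [180.0, 0.0, 0.2]
force: [-0.2, 0.4, -1.5]
gripper_width: 26.1
```

```bash
python3 -c "
from h import *
stt()
f=snap('side','d7.png');crop(f,260,200,400,340,4,'d7c.png')
"
```

```text
{'time_s': 23.15, 'ee_pos': [555.51, -365.02, 90.06], 'ee_rot': [179.95, 0.04, 0.16], 'force': [-0.2, 0.4, -1.47], 'torque': [-0.1, 0.05, -0.03], 'gripper_width': 26.11, 'qpos': [-34.27, 31.48, 86.72, -0.07, 61.8, -34.4]}
```

View pics/d7c.png

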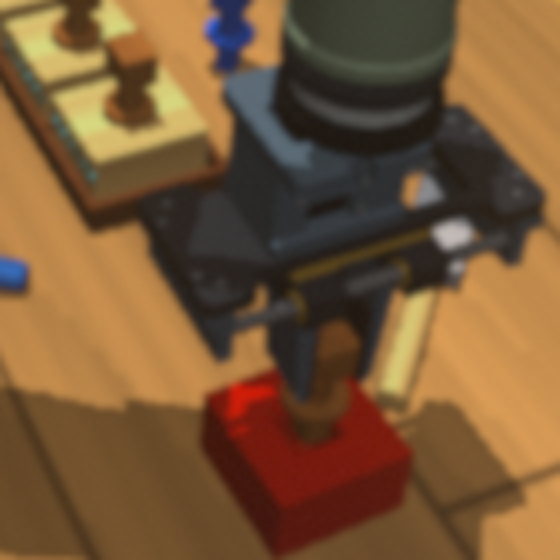

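Emit:
servo_tool --plan '[[[0,0,0],[-1,0,2],20],[[0,0,0],[0,0,3],20],[[0,0,0],[0,0,3],20],[[0,0,0],[0,0,3],20],[[0,0,0],[0,0,3],20],[[0,0,0],[0,0,2],20],[[0,0,0],[0,0,2],20],[[0,0,0],[0,0,1],20],[[0,0,0],[0,0,1],20],[[0,0,0],[0,0,1],20]]'

```text
time_s: 24.45
ee_pos: [554.5, -365.1, 68.1]
ee_rot: [179.9, 0.0, 0.2]
force: [-1.5, 0.5, 3.9]
gripper_width: 26.0
```

```bash
python3 -c "
from h import *
stt()"
```

```text
{'time_s': 24.45, 'ee_pos': [554.5, -365.07, 68.07], 'ee_rot': [179.94, 0.02, 0.16], 'force': [-1.47, 0.52, 3.85], 'torque': [0.08, 0.33, -0.05], 'gripper_width': 25.96, 'qpos': [-34.32, 32.57, 88.26, -0.07, 59.16, -34.45]}
```

Seated (force +3.9 N up at the expected height). Release.

Emit:
servo_tool --plan '[[[0,0,0],[0,0,0],28],[[0,0,0],[0,0,0],32],[[0,0,0],[0,0,0],40],[[0,0,0],[0,0,0],50],[[0,0,0],[0,0,0],60],[[0,0,0],[0,0,-4],60],[[0,0,0],[0,0,-10],60],[[0,0,0],[0,0,-14],60],[[0,0,0],[0,0,-16],60],[[0,0,0],[0,0,-16],60]]'

```text
time_s: 25.7
ee_pos: [554.9, -365.2, 132.6]
ee_rot: [179.9, -0.0, 0.2]
force: [0.2, 0.5, -0.6]
gripper_width: 60.0
```

Emit:
servo_tool --plan '[[[0,0,0],[0,0,-20],60],[[0,0,0],[0,-10,-25],60],[[0,0,0],[-10,-30,-15],60],[[0,0,0],[-20,-30,0],60],[[0,0,0],[-20,-30,0],60],[[0,0,0],[-20,-30,0],60],[[0,0,0],[-20,-30,0],60],[[0,0,0],[-10,-15,0],60],[[0,0,0],[0,0,0],60],[[0,0,0],[0,0,0],60]]'

```text
time_s: 26.95
ee_pos: [455.2, -188.2, 204.9]
ee_rot: [179.4, -1.0, 0.1]
force: [0.2, -0.8, 0.8]
gripper_width: 59.8
```

```bash
python3 -c "
from h import *
stt()
f=snap('side','d8.png');crop(f,220,120,400,340,2.6,'d8c.png');f=snap('scene','s8.png');crop(f,110,150,370,310,3,'s8c.png')
"
```

```text
{'time_s': 26.95, 'ee_pos': [455.22, -188.23, 204.89], 'ee_rot': [179.37, -0.98, 0.12], 'force': [0.21, -0.81, 0.82], 'torque': [-0.14, 0.07, 0.0], 'gripper_width': 59.83, 'qpos': [-23.68, 10.65, 101.63, -0.2, 66.57, -23.71]}
```

View pics/d8c.png

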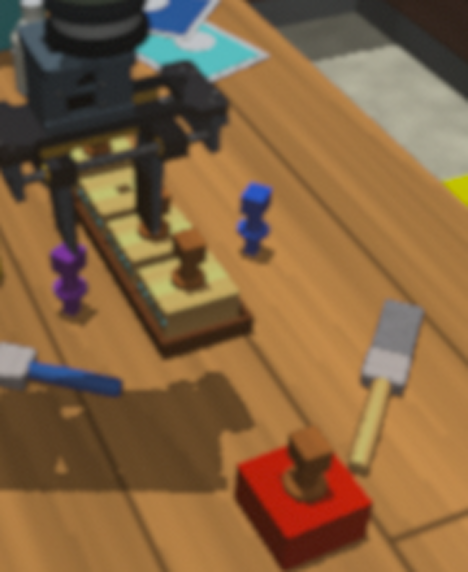

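View pics/s8c.png

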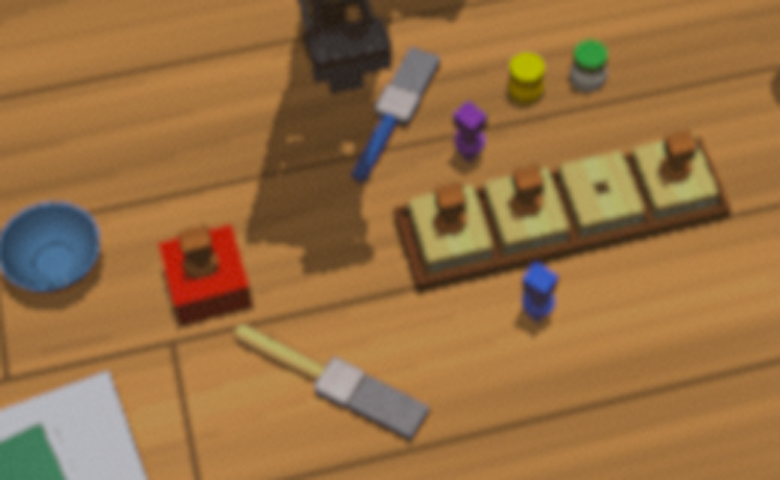

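```bash
python3 -c "
from h import *
s=load('s8.npz');d=load('d8.npz')
print(tri(ray(s,110+197/3,150+244/3),ray(d,220+311/2.6,120+456/2.6)))
print(env.job_done())
"
```

```text
(array([ 554.86593573, -365.68749601,   80.2732159 ]), np.float64(2.712741610625838))
the job is handed in; nothing more can be done
None
```

The loose handle was the second from the robot's left (the +y end), at about (568, 70) mm. It is now standing upright in the hole of the red repair stand, and the job was handed in at about 27 s.

- **First handle (far left):** it was stiff when pushed, giving about 1 mm at 5.6 N, so I took it as sound.
- **Second handle:** it moved freely under about 1 N and then met a stop at about 6 N on one side. On the other side its free travel ended at under 2 N. That is about 8 mm of play in all, and it could be seen leaning. I did not test the other two handles after that.
- **Move to the stand:** I gripped it at 20 N and it drew out freely. I lowered it until the stand pushed back with 3.9 N at the expected height, then released it and moved the arm clear.

**Last checks:** both camera views show the shoulder down on the stand, the handle upright, and nothing else visibly moved. From the pictures the head is within about 2 mm of the hole centre sideways. Its height came out at 80 mm, about 6 mm below the 86 mm expected for a seated grip point, and the two camera rays missed each other by 2.7 mm. I put that down to picking a partly shaded head by eye. The shoulder contact at the expected tool height (68 mm) agrees with fully seated.

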